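# Snug the adjustable wrench and tighten the refill canister's nut

### The arm

A 7-joint arm with a two-finger parallel gripper is mounted at the origin on the work surface. World frame = base frame: x ahead of the robot, y to its left, z up, the work surface at z = 0. Lengths are in m, angles in rad, forces in N, time in s.
With the tool pointing down it reaches from about 0.4 to 0.875 m from the base axis. Payload 19.3 kg.
Tool frame: the origin (TCP) lies midway between the tips of the shut fingers; the grasp point (between the pads) lies 19 mm behind it; z points along the fingers, y is the line along which they close (so a half turn about z gives the same grasp; the last joint's range is limited). The gripper opens to 85 mm and grips with 20 to 120 N. Pads are 22 mm wide; open, the fingers measure 114 mm over their backs; the gripper's body (76 mm by 85 mm) begins 54 mm behind the grasp point. The pads swing forward as they close: fully open they stand 13 mm farther back than shut.
Start: joints at [-1.395, 0.521, -0.036, 1.599, 0.021, 1.021, -0.113], TCP at [0.152, 0.606, 0.231] pointing down, gripper open.
Joint ranges: [-2.91, 2.91], [-0.3, 2.13], [-1.5, 1.42], [0.17, 2.43], [-1.26, 4.41], [0.16, 1.93], [-2.52, 2.52]. Speed limits (rad/s): [1.89, 1.89, 2.39, 2.39, 3.01, 3.01, 3.01].

### API

Orientations are given as [roll, pitch, yaw] about the fixed x, y, z axes, in that order (R = Rz(yaw) Ry(pitch) Rx(roll)).
In Python, from workcell import * gives the robot as it stands.
- The arm moves only by the shell command python3 -m creep 'ROWS' [FORCE]. ROWS is JSON, a list that holds one entry, the list of rows, each a list of 7 numbers: the closure, from -1 (fully open) to 1 (shut), then the shift along the tool's x, y, z in m, then the turn, a rotation vector about the tool's x, y, z in degrees. A call has 1 to 10 rows; each row shifts and turns the commanded pose from where the row before left it, along the tool's axes as they then stand; what a row does not reach is not made up. A row lasts 1/10 s, in which the tool goes at most 50 mm and 8.59 degrees, less where a joint would pass 70% of its speed; a pose out of reach is approached as far as the arm can. A call is refused whole if a number of a shift passes 0.05 or a number of a turn 8.59, either way. A call with a gripper value outside its range is refused whole. The fingers move at their own pace and stop on an object; FORCE is the grip in N (left out, the last holds). Time passes only in rows, so rows that do not move let the fingers close. It gives the time, the measured TCP pose, the force, the opening and the grip force at its end, in the units of the state.
- observe(): the state, without advancing time (a new reading comes with each control period).
- grab_frame(name): name is "side" or "top"; returns a dict with "image" (400x640x3 uint8, red, green, blue), "range_z" (400x640 float32, m along the optical axis (not along the pixel's ray), 0 where there is no reading), "fx", "fy", "cx", "cy" (pixels), "R" (3x3) and "t" (3): a world point X has camera coordinates R X + t. Camera axes: x right, y down, z forward; pixel columns grow to the right and rows downward; lengths in m; the calibration is good to about 2 mm. A picture is of the moment at which its call begins.
- job_done(): hands the job in; it is judged then, once.
Trained networks look in a picture, given as the dict that the camera call returned (one of the last four; its "shot" number tells which), for a name from the list of things; names that differ only in an ending like _2 or _b are one class to them, and where a whole thing is asked for, a point or a joint stands for the part that bears it (a point fixed in the world has none). Each returns a list of dicts, best first, with "confidence" (0 to 1); they miss things now and then, are a little off and sometimes report something else, mostly with a low value. They report only what shows in the picture. A call takes as long as a camera call.
- find_in(picture, thing): "extent" ([centre column, centre row, width, height] in pixels, round what is visible of it).
- outline_of(picture, thing): "region" (400x640 bool, what is visible of it) and "extent" ([centre column, centre row, width, height] in pixels, round what is visible of it).
- tip_of(picture, thing): "position" ([column, row] in pixels: a listed point, or the origin of a listed thing).
The state is a dict: "clock": time; "qpos": joint angles; "qd": joint speeds; "joint_efforts": joint torques, N m; "position": TCP position; "tool_rot": TCP orientation; "force": force on the tool from outside, world axes, zero at the start; "moment": the same for the moment, N m; "grip_width": finger opening in m; "finger_force": force on a finger pad.
Only numpy, scipy, OpenCV 4.12 (cv2) and the standard library are available. Lean on these libraries where they do the work, as an engineer would, in place of code of your own. Each camera call takes 0.05 s, during which the arm holds its last target. There are 200 camera calls.

### The job

At the fragrance stall, roll the worm of the adjustable wrench with light finger strokes until its jaw is snug on the brass nut of the refill canister, and only then swing the wrench handle clockwise (seen from above) to tighten the nut until it just comes up against its stop, without forcing it past. Work the jaw by its worm only and the nut by the wrench only, never press hard on the worm, leave the other things on the table alone, and let go at the end with the jaw still snug and the nut tight.

Things in the scene. Friction and masses are not known exactly. Their poses are not given: they have to be found in the camera images.
- canister: squat black canister, 88 mm across, top 56 mm above the table, on a 170 x 170 mm plywood foot board, fixed to the table. Origin: centre of the board's underside, on the nut's axis; z up. The wrench is captive on its neck and swings level about the nut's axis; with wrench at 0 the handle points to the canister's -x and the wrench's axes are the canister's
- nut_center (a point): centre of the nut's top face, 85 mm above the table, on the vertical axis about which nut and wrench turn. A steel stud 25 mm across stands 11 mm above it
- nut (a joint): turn of the brass hex nut (30 mm across flats, 22 mm tall, 63 to 85 mm above the table, red mark on top): starts at 0 rad, grows clockwise seen from above (tightening) against about 0.2 N m. It comes up hard against its stop at 0.60 rad
- wrench (a joint): swing of the wrench about the nut's axis: starts at 0 rad, grows clockwise seen from above, at most 1.2 rad; it stays where it is left (0.05 N m friction). Snug, it carries the nut with it (about 2 N at the handle); at the stop the push needed rises at once past 4 N, and forced 0.1 rad on (to 0.70 rad) it pries its jaw open on the nut
- worm_top (a point): crest of the worm, 80 mm above the table, 48 mm from the nut's axis toward the handle. The worm is a knurled brass roller, 20 mm across, 18 mm long, lying level in a slot of the wrench's head, its axis at right angles to the handle, 3 mm proud of the head (upper face 77 mm above the table). The point's axes are the wrench's: x from handle to nut, y left, z up
- worm (a joint): roll of the worm, rad. Stroking its crest away from the nut, toward the handle's end, makes it grow and closes the jaw 1 mm per rad (about 1 mm per 10 mm of stroke); the other way opens it. It holds where left. It takes about 4 N of drag to roll; friction coefficient of the knurling 1.0 to 1.6, so a press of 8 to 15 N rolls it; over 22 N harms it
- jaw (a joint): travel of the moving jaw, an aluminium block 38 x 12 mm, 14 mm thick, on the wrench's +y side, toward the nut: 0 m is 6 mm clear of the nut, 0.006 m touches it; starts between 0 and 0.0025 m. Turned while it is loose by 1 mm or more, the wrench spoils the nut
- handle_grip (a point): a point on the middle of the black handle, 145 mm from the nut's axis and 70 mm above the table. The handle is 20 mm wide and 10 mm thick, between 70 and 178 mm from the nut's axis, with nothing under it but the foot board (10 mm) and the table; axes as for worm_top. Tightening moves it to the wrench's +y
- tube_lime: black tube with lime lid and dots, 68 mm across, 110 mm tall; a bystander, leave it
- tube_blue: black tube with blue lid and dots, 68 mm across, 100 mm tall; a bystander, leave it
- vial_tube_a: slim black tube, white lid, 38 mm across, 95 mm tall; a bystander, leave it
- vial_tube_b: slim black tube, yellow lid, 38 mm across, 95 mm tall; a bystander, leave it
- bead_jar: open glass jar of wooden beads, 66 mm across, 78 mm tall; a bystander, leave it
- spare_nut: loose brass hex nut, 30 mm across flats, 14 mm thick, a spare: not the one to tighten; a bystander, leave it
- screwdriver: screwdriver lying on the table; a bystander, leave it

How it is judged:
On the way, in this order (a step that is already met when the one before it is completed fails the run):
1. the jaw is closed by the worm and bears on the nut with more than 5 N, the nut not yet turned (value of joint jaw above 0.0054 m and contact force between jaw and nut above 5 N and value of joint nut below 0.12 rad), for 0.2 s.
2. the nut is turned clockwise to its stop by the wrench (value of joint nut above 0.57 rad), for 0.2 s.
At the end, for the whole second after the job is handed in: the nut rests at its stop (joint over 0.57 rad), the wrench is still and not forced past it (under 0.70 rad), and the jaw is still snug on the nut (jaw travel over 5.0 mm, that is, less than 1 mm of play) (value of joint nut above 0.57 rad and value of joint wrench below 0.7 rad and value of joint jaw above 0.005 m and velocity of joint nut below 0.02 rad/s and velocity of joint wrench below 0.05 rad/s); the robot touches nothing.
It fails at once if the worm is pressed with more than 22 N (contact force between the fingers and worm above 22 N).
It fails at once if the fingers push the jaw (more than 8 N) instead of rolling its worm, or push the nut (more than 3 N) instead of the wrench (contact force between the fingers and jaw above 8 N or contact force between the fingers and nut above 3 N).
It fails at once if the nut is turned (over 0.12 rad) while the jaw is loose on it (1 mm or more of play) (value of joint nut above 0.12 rad and value of joint jaw below 0.005 m).
It fails at once if the wrench is forced on past the nut's stop (over 0.70 rad) (value of joint wrench above 0.7 rad).
It fails at once if something else on the table is moved by more than 20 mm (distance of any of tube_lime, tube_blue, vial_tube_a, vial_tube_b, bead_jar, spare_nut, screwdriver from where it was at the start of the episode above 0.02 m).
It also fails if it takes over 67 s, if anything falls off the work surface, if the arm or the gripper's body presses on something with over 40 N, if the wrist force passes 120 N, or if a joint passes its speed limit or range.

## Working session

There is one attempt and no reset: what is moved stays moved. The work goes in short steps, Python scripts to look and compute and a shell command to move; the robot and the scene stay as the last step left them, time stands still between calls to the robot, and variables do not carry over. Pictures are saved under pics/ and viewed, at most 10 in all, crops included, and the job is handed in when it is done.

```bash
mkdir -p pics
cat > h.py <<'E'
from workcell import *
import numpy as np, cv2
from scipy.spatial.transform import Rotation as Ro
def world(p,u,v,z=None,d=None):
    R=np.array(p["R"]);t=np.array(p["t"])
    ray=np.array([(u-p["cx"])/p["fx"],(v-p["cy"])/p["fy"],1.])
    c=-R.T@t; w=R.T@ray
    if z is not None: return c+w*(z-c[2])/w[2]
    if d is None: d=p["range_z"][int(round(v)),int(round(u))]
    return c+w*d
def pix(p,X):
    c=np.array(p["R"])@np.array(X)+np.array(p["t"]); return c[0]/c[2]*p["fx"]+p["cx"],c[1]/c[2]*p["fy"]+p["cy"]
def save(p,n): cv2.imwrite("pics/"+n,cv2.cvtColor(p["image"],cv2.COLOR_RGB2BGR))
E
python3 - <<'E'
from h import *
np.set_printoptions(precision=4,suppress=True)
s=observe(); print(s)
for n in("top","side"):
    p=grab_frame(n); save(p,n+"0.png"); print(n,p["fx"],np.array(p["R"]).tolist(),np.array(p["t"]))
    for th,z in(("nut_center",.085),("worm_top",.080),("handle_grip",.070),("canister",0)):
        for r in tip_of(p,th)[:2]: print(th,r["confidence"],r["position"],world(p,*r["position"],z=z))
    for th in("tube_lime","tube_blue","vial_tube_a","bead_jar","spare_nut","screwdriver"):
        for r in find_in(p,th)[:2]: print(th,r["confidence"],r["extent"],world(p,*r["extent"][:2],z=.08))
E
```

```text
{'clock': 0.0, 'qpos': array([-1.3952,  0.522 , -0.0363,  1.6   ,  0.0212,  1.0211, -0.1128]), 'qd': array([ 0.0017,  0.0013, -0.0011, -0.0009,  0.0014,  0.0015,  0.0008]), 'joint_efforts': array([  0.0001, -92.7079,   1.9802, -36.9945,   0.018 ,   0.0079,
        -0.    ]), 'position': array([0.152 , 0.6059, 0.2307]), 'tool_rot': array([-3.1405,  0.0001,  2.8958]), 'force': array([ 0.2242, -0.1268, -0.1899]), 'moment': array([-0.0141, -0.004 ,  0.0088]), 'finger_force': 0.0, 'grip_width': 0.08544635240870008}
top 384.282568839098 [[-0.017080152422054275, -0.9997750961483323, 0.012570819974536619], [-0.9982588277028422, 0.01634161383139499, -0.05667684333775406], [0.05645866901181916, -0.013516981134054142, -0.9983134327025933]] [0.0161 0.6411 1.1575]
nut_center 0.96 [295.8, 194.2] [0.641 0.094 0.085]
worm_top 0.9 [297.0, 211.3] [0.5918 0.0915 0.08  ]
handle_grip 0.63 [300.0, 248.3] [0.4847 0.0848 0.07  ]
canister 0.66 [295.4, 196.8] [0.638  0.1009 0.    ]
tube_lime 0.79 [437.2, 210.4, 35.0, 25.4] [ 0.5875 -0.3149  0.08  ]
tube_blue 0.91 [219.1, 181.3, 29.7, 23.5] [0.6823 0.3155 0.08
[... 686 characters left out ...]
08  ]
worm_top 0.23 [352.9, 177.3] [ 0.7263 -0.002   0.08  ]
handle_grip 0.59 [248.8, 197.9] [0.491 0.098 0.07 ]
canister 0.94 [299.5, 194.0] [0.6264 0.0913 0.    ]
tube_lime 0.76 [395.4, 312.7, 44.8, 57.2] [ 0.5724 -0.326   0.08  ]
tube_lime 0.63 [223.1, 131.1, 22.1, 28.5] [0.5484 0.3453 0.08  ]
tube_blue 0.74 [268.0, 128.4, 33.2, 40.9] [0.6535 0.2821 0.08  ]
vial_tube_a 0.93 [379.4, 350.6, 21.9, 39.9] [ 0.5014 -0.3628  0.08  ]
vial_tube_a 0.72 [223.8, 130.7, 16.0, 33.5] [0.5508 0.3457 0.08  ]
bead_jar 0.67 [357.9, 165.1, 26.1, 33.6] [0.7627 0.024  0.08  ]
spare_nut 0.7 [398.6, 220.0, 13.3, 12.0] [ 0.7267 -0.1657  0.08  ]
screwdriver 0.77 [419.7, 260.8, 71.6, 61.6] [ 0.6896 -0.2702  0.08  ]
```

Run:
```python
import cv2,numpy as np
a=cv2.imread("pics/top0.png")[130:290,220:380]; b=cv2.imread("pics/side0.png")[100:260,210:370]
cv2.imwrite("pics/c0.png",np.hstack([cv2.resize(x,(400,400),interpolation=cv2.INTER_CUBIC) for x in(a,b)]))
```

```text
(no output)
```

View pics/c0.png

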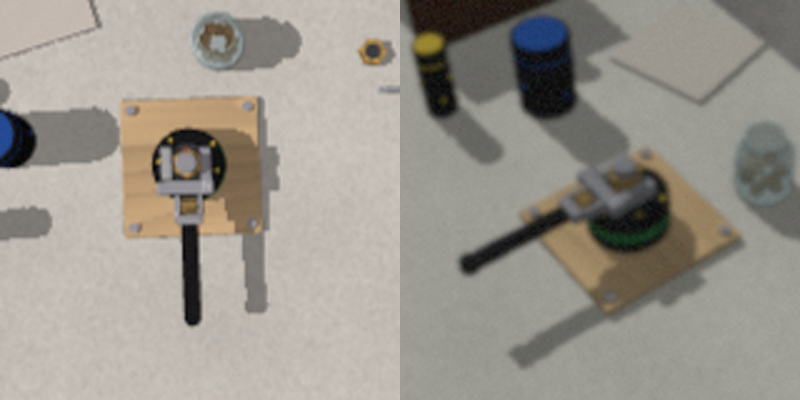

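```bash
cat > m.py <<'E'
from h import *
np.set_printoptions(precision=4,suppress=True)
def cloud(p):
    v,u=np.mgrid[0:400,0:640]; d=p["range_z"]
    c=np.stack([(u-p["cx"])/p["fx"]*d,(v-p["cy"])/p["fy"]*d,d],-1)
    return (c-np.array(p["t"]))@np.array(p["R"])
if __name__=="__main__":
  for n in("top","side"):
    p=grab_frame(n); W=cloud(p); ok=p["range_z"]>0
    x,y,z=W[...,0],W[...,1],W[...,2]
    m=ok&(x>.45)&(x<.57)&(abs(y-.09)<.06)&(z>.05)&(z<.1)
    P=W[m]; k=np.polyfit(P[:,0],P[:,1],1); print(n,"handle n",len(P),"slope",k[0],"y@.49",np.polyval(k,.49),"y@.59",np.polyval(k,.59),"y@.638",np.polyval(k,.638),"xmin",P[:,0].min(),"z",np.median(P[:,2]))
    m=ok&(abs(x-.638)<.03)&(abs(y-.095)<.03)&(z>.0895)&(z<.11); P=W[m]; print("stud",len(P),P.mean(0))
    for r in tip_of(p,"worm_top")[:1]+tip_of(p,"nut_center")[:1]: print(r["confidence"],r["position"],world(p,*r["position"],z=.08))
    hsv=cv2.cvtColor(p["image"],cv2.COLOR_RGB2HSV)
    b=(ok&(abs(z-.01)<.008)&(abs(x-.638)<.13)&(abs(y-.095)<.13)&(hsv[...,1]>70)).astype(np.uint8)
    Q=W[b>0][:,:2]; print("board",cv2.minAreaRect((Q*1000).astype(np.float32)))
E
python3 m.py
```

```text
top handle n 283 slope 0.02445083231058838 y@.49 0.09431415240755726 y@.59 0.0967592356386161 y@.638 0.09793287558952435 xmin 0.4547398996526253 z 0.07513166282249625
stud 58 [0.64   0.0977 0.0967]
0.59 [293.3, 209.7] [0.5966 0.1021 0.08  ]
0.91 [294.7, 193.3] [0.644  0.0975 0.08  ]
board ((639.3594970703125, 98.2230453491211), (167.3524932861328, 168.00694274902344), 1.4424662590026855)
side handle n 393 slope 0.015016583090983828 y@.49 0.09161064264154135 y@.59 0.09311230095063973 y@.638 0.09383309693900696 xmin 0.4501572545808853 z 0.07287564340626021
stud 65 [0.636  0.0958 0.0937]
0.71 [282.3, 178.0] [0.5856 0.0981 0.08  ]
0.7 [296.9, 170.0] [0.6295 0.1    0.08  ]
board ((635.5069580078125, 95.87989044189453), (167.60227966308594, 168.90933227539062), 1.4159754514694214)
```

```bash
python3 -m creep '[[[1,0,0,0,0,0,0]]]' 40
```

```text
clock: 1.5
position: [0.1521, 0.6062, 0.2313]
tool_rot: [3.142, -0.0, 2.896]
force: [0.2, 0.2, -0.1]
grip_width: 0.0733
finger_force: 0.0
```

```bash
R='x'; python3 -m creep '[[[1,-0.0275,-0.0194,0,0,0,0],[1,-0.0275,-0.0194,0,0,0,0],[1,-0.0275,-0.0194,0,0,0,0],[1,-0.0275,-0.0194,0,0,0,0],[1,-0.0275,-0.0194,0,0,0,0],[1,-0.0275,-0.0194,0,0,0,0],[1,-0.0275,-0.0194,0,0,0,0],[1,-0.0275,-0.0194,0,0,0,0],[1,-0.0275,-0.0194,0,0,0,0],[1,-0.0275,-0.0194,0,0,0,0]]]'
python3 -m creep '[[[1,-0.0275,-0.0194,0,0,0,0],[1,-0.0275,-0.0194,0,0,0,0],[1,-0.0275,-0.0194,0,0,0,0],[1,-0.0275,-0.0194,0,0,0,0],[1,-0.0275,-0.0194,0,0,0,0],[1,-0.0275,-0.0194,0,0,0,0],[1,-0.0275,-0.0194,0,0,0,0],[1,-0.0275,-0.0194,0,0,0,0],[1,-0.0275,-0.0194,0,0,0,0],[1,-0.0275,-0.0194,0,0,0,0]]]'
python3 -m creep '[[[1,0,0,0,0,0,-5.15],[1,0,0,0,0,0,-5.15],[1,0,0,0,0,0,-5.15],[1,0,0,0.03,0,0,0],[1,0,0,0.03,0,0,0],[1,0,0,0.03,0,0,0],[1,0,0,0.02,0,0,0],[1,0,0,0,0,0,0],[1,0,0,0,0,0,0]]]'
```

```text
clock: 2.5
position: [0.3724, 0.35, 0.2315]
tool_rot: [3.141, 0.0, 2.896]
force: [1.1, -0.5, -0.5]
grip_width: 0.0003
finger_force: 0.0
clock: 3.5
position: [0.592, 0.0949, 0.2314]
tool_rot: [3.141, 0.0, 2.896]
force: [-0.8, 1.0, -0.7]
grip_width: 0.0
finger_force: 0.0
clock: 4.4
position: [0.5914, 0.096, 0.1218]
tool_rot: [-3.141, 0.0, -3.118]
force: [0.4, 0.3, 0.3]
grip_width: -0.0003
finger_force: 0.0
```

Run:
```python
from m import *
o=[]
for n,s in(("top",(slice(150,250),slice(245,345))),("side",(slice(110,210),slice(230,330)))):
    p=grab_frame(n); o.append(cv2.resize(p["image"][s],(400,400),interpolation=cv2.INTER_CUBIC))
    print(n,"tcp pix",pix(p,[.5914,.096,.1218]),"worm exp",pix(p,[.590,.0958,.08]),"nut exp",pix(p,[.638,.097,.085]))
    for th in("worm_top","nut_center"):
        for r in tip_of(p,th)[:1]: print(th,r["confidence"],r["position"],world(p,*r["position"],z=.08))
cv2.imwrite("pics/c1.png",cv2.cvtColor(np.hstack(o),cv2.COLOR_RGB2BGR))
```

```text
top tcp pix (np.float64(294.42445217300167), np.float64(211.25780530536116)) worm exp (np.float64(295.5144434588996), np.float64(211.9486377224576)) nut exp (np.float64(294.7716119519364), np.float64(195.26335675556976))
side tcp pix (np.float64(283.35436693559046), np.float64(165.28775601655533)) worm exp (np.float64(284.31977050058117), np.float64(177.76880146712546)) nut exp (np.float64(300.3107254112084), np.float64(167.84978761705847))
worm_top 0.94 [281.1, 181.5] [0.577  0.0898 0.08  ]
nut_center 0.83 [297.5, 169.1] [0.6325 0.1018 0.08  ]
```

View pics/c1.png

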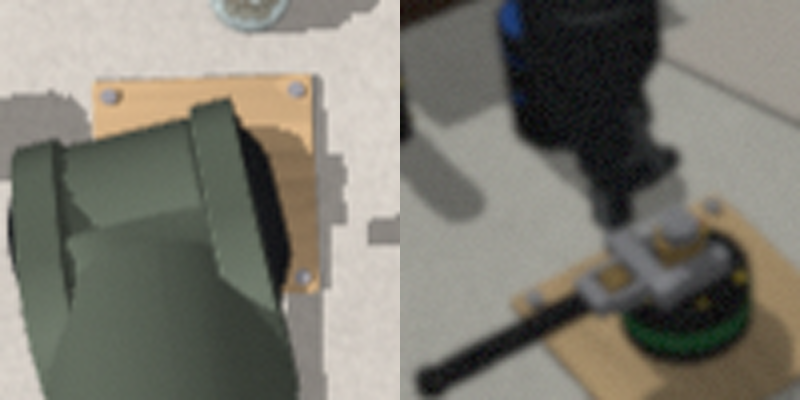

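```bash
python3 -m creep '[[[1,-0.006,0,0.018,0,0,0],[1,0,0,0.015,0,0,0],[1,0,0,0.004,0,0,0],[1,0,0,0,0,0,0],[1,0,0,0,0,0,0]]]' | tr '\n' ' '
for i in 1 2 3; do python3 -m creep '[[[1,0,0,0.0005,0,0,0],[1,0,0,0.0005,0,0,0]]]' | tr '\n' ' '; echo; done
```

```text
clock: 5.2 position: [0.5972, 0.0962, 0.0847] tool_rot: [3.142, 0.0, -3.118] force: [0.6, 0.6, -0.4] grip_width: -0.0001 finger_force: 0.0 clock: 5.4 position: [0.5973, 0.0962, 0.0838] tool_rot: [3.141, 0.001, -3.118] force: [0.1, -0.6, -0.7] grip_width: -0.0 finger_force: 0.0 
clock: 5.6 position: [0.5972, 0.0962, 0.0824] tool_rot: [3.142, 0.0, -3.118] force: [-0.0, 0.1, -0.2] grip_width: 0.0003 finger_force: 0.0 
clock: 5.8 position: [0.5971, 0.0962, 0.0813] tool_rot: [-3.142, -0.0, -3.118] force: [0.7, -0.3, 0.4] grip_width: -0.0 finger_force: 0.0
```

```bash
for i in 1 2 3 ; do python3 -m creep '[[[1,0,0,0.0005,0,0,0],[1,0,0,0,0,0,0]]]' | tr '\n' ' '; echo; done
```

```text
clock: 6.0 position: [0.5971, 0.0961, 0.0807] tool_rot: [-3.142, -0.0, -3.118] force: [0.2, -0.8, 0.4] grip_width: -0.0003 finger_force: 0.0 
clock: 6.2 position: [0.5971, 0.0962, 0.0802] tool_rot: [-3.142, -0.0, -3.118] force: [-0.7, -0.1, 0.7] grip_width: -0.0001 finger_force: 0.0 
clock: 6.4 position: [0.5972, 0.0962, 0.08] tool_rot: [3.142, 0.0, -3.118] force: [-1.0, 0.2, 4.4] grip_width: -0.0001 finger_force: 1.9
```

```bash
for i in 1 2 ; do python3 -m creep '[[[1,0,0,0.0003,0,0,0],[1,0,0,0,0,0,0]]]' | tr '\n' ' '; echo; done
```

```text
clock: 6.6 position: [0.5972, 0.0962, 0.0798] tool_rot: [3.142, 0.0, -3.118] force: [-2.2, 0.2, 7.6] grip_width: -0.0001 finger_force: 3.8 
clock: 6.8 position: [0.5973, 0.0962, 0.0797] tool_rot: [3.142, 0.0, -3.118] force: [-1.4, -0.5, 11.4] grip_width: -0.0 finger_force: 5.5
```

```bash
python3 -m creep '[[[1,0.001,0,0,0,0,0],[1,0.001,0,0,0,0,0],[1,0.001,0,0,0,0,0]]]' | tr '\n' ' '; echo; python3 -m creep '[[[1,0.002,0,0,0,0,0],[1,0.002,0,0,0,0,0],[1,0.002,0,0,0,0,0]]]' | tr '\n' ' ';echo; python3 -m creep '[[[1,0.002,0,0,0,0,0],[1,0.002,0,0,0,0,0],[1,0.002,0,0,0,0,0]]]' | tr '\n' ' '
```

```text
clock: 7.1 position: [0.5955, 0.0962, 0.0799] tool_rot: [3.141, 0.003, -3.118] force: [4.7, -0.1, 6.7] grip_width: 0.0 finger_force: 2.9 
clock: 7.4 position: [0.5895, 0.096, 0.0799] tool_rot: [3.141, 0.003, -3.118] force: [4.6, -0.4, 5.6] grip_width: -0.0001 finger_force: 2.8 
clock: 7.7 position: [0.5835, 0.0959, 0.0799] tool_rot: [3.141, 0.003, -3.118] force: [5.0, -0.7, 6.2] grip_width: -0.0001 finger_force: 2.7
```

```bash
python3 -m creep '[[[1,0,0,-0.004,0,0,0],[1,-0.0075,0,0,0,0,0],[1,-0.0075,0,0,0,0,0],[1,0,0,0.0025,0,0,0],[1,0,0,0.0008,0,0,0],[1,0,0,0.0004,0,0,0],[1,0,0,0.0004,0,0,0],[1,0,0,0,0,0,0]]]' | tr '\n' ' '; echo; python3 -m creep '[[[1,0.001,0,0,0,0,0],[1,0.002,0,0,0,0,0],[1,0.002,0,0,0,0,0],[1,0.002,0,0,0,0,0]]]' | tr '\n' ' '; echo; python3 -m creep '[[[1,0.002,0,0,0,0,0],[1,0.002,0,0,0,0,0],[1,0.002,0,0,0,0,0],[1,0.002,0,0,0,0,0]]]' | tr '\n' ' '
```

```text
clock: 8.5 position: [0.5978, 0.0961, 0.0796] tool_rot: [3.141, 0.002, -3.118] force: [2.0, 0.1, 10.8] grip_width: -0.0 finger_force: 5.4 
clock: 8.9 position: [0.5914, 0.096, 0.0798] tool_rot: [3.141, 0.003, -3.118] force: [5.2, -1.3, 9.1] grip_width: 0.0001 finger_force: 4.5 
clock: 9.3 position: [0.5834, 0.0959, 0.0798] tool_rot: [3.141, 0.003, -3.118] force: [4.8, -0.8, 9.0] grip_width: -0.0005 finger_force: 4.4
```

```bash
for k in 1 2; do python3 -m creep '[[[1,0,0,-0.004,0,0,0],[1,-0.0075,0,0,0,0,0],[1,-0.0075,0,0,0,0,0],[1,0,0,0.0025,0,0,0],[1,0,0,0.0008,0,0,0],[1,0,0,0.0004,0,0,0],[1,0,0,0.0003,0,0,0],[1,0,0,0,0,0,0]]]' | tr '\n' ' '; echo; python3 -m creep '[[[1,0.001,0,0,0,0,0],[1,0.002,0,0,0,0,0],[1,0.002,0,0,0,0,0],[1,0.002,0,0,0,0,0]]]' | tr '\n' ' '; echo; python3 -m creep '[[[1,0.002,0,0,0,0,0],[1,0.002,0,0,0,0,0],[1,0.002,0,0,0,0,0],[1,0.002,0,0,0,0,0]]]' | tr '\n' ' ';echo; done
```

```text
clock: 10.1 position: [0.598, 0.0961, 0.0797] tool_rot: [3.141, 0.002, -3.118] force: [2.5, -0.1, 10.7] grip_width: -0.0004 finger_force: 5.5 
clock: 10.5 position: [0.5914, 0.096, 0.0798] tool_rot: [3.141, 0.003, -3.118] force: [5.5, -0.4, 10.2] grip_width: 0.0001 finger_force: 4.8 
clock: 10.9 position: [0.5838, 0.0959, 0.0798] tool_rot: [3.141, 0.004, -3.118] force: [7.1, 0.0, 7.4] grip_width: 0.0 finger_force: 3.7 
clock: 11.7 position: [0.598, 0.0961, 0.0797] tool_rot: [3.141, 0.002, -3.118] force: [0.9, 0.1, 10.2] grip_width: 0.0 finger_force: 5.4 
clock: 12.1 position: [0.5919, 0.0961, 0.0799] tool_rot: [3.141, 0.004, -3.118] force: [8.2, -0.3, 7.4] grip_width: -0.0 finger_force: 3.7 
clock: 12.5 position: [0.5839, 0.096, 0.0798] tool_rot: [3.141, 0.004, -3.118] force: [7.0, -0.8, 8.0] grip_width: 0.0 finger_force: 3.6
```

```bash
for k in 1; do python3 -m creep '[[[1,0,0,-0.004,0,0,0],[1,-0.0075,0,0,0,0,0],[1,-0.0075,0,0,0,0,0],[1,0,0,0.0025,0,0,0],[1,0,0,0.0008,0,0,0],[1,0,0,0.0004,0,0,0],[1,0,0,0.0005,0,0,0],[1,0,0,0,0,0,0]]]' | tr '\n' ' '; echo; python3 -m creep '[[[1,0.001,0,0.0001,0,0,0],[1,0.002,0,0.0001,0,0,0],[1,0.002,0,0,0,0,0],[1,0.002,0,0,0,0,0]]]' | tr '\n' ' '; echo; python3 -m creep '[[[1,0.002,0,0,0,0,0],[1,0.002,0,0,0,0,0],[1,0.002,0,0,0,0,0],[1,0.002,0,0,0,0,0]]]' | tr '\n' ' ';echo; done
python3 -m creep '[[[1,0,0,0,0,0,0],[1,0,0,0,0,0,0],[1,0,0,0,0,0,0]]]' | tr '\n' ' '
```

```text
clock: 13.3 position: [0.5981, 0.0962, 0.0796] tool_rot: [3.141, 0.002, -3.118] force: [2.0, -0.3, 12.8] grip_width: 0.0003 finger_force: 6.5 
clock: 13.7 position: [0.5927, 0.0961, 0.0799] tool_rot: [3.141, 0.006, -3.118] force: [10.8, -0.5, 8.9] grip_width: -0.0003 finger_force: 4.3 
clock: 14.1 position: [0.5845, 0.096, 0.0798] tool_rot: [3.141, 0.005, -3.118] force: [9.2, 0.4, 9.7] grip_width: -0.0002 finger_force: 4.8 
clock: 14.4 position: [0.5842, 0.096, 0.0797] tool_rot: [3.141, 0.004, -3.118] force: [7.4, 0.2, 11.4] grip_width: -0.0002 finger_force: 5.8
```

```bash
python3 -m creep '[[[1,0,0,-0.03,0,0,0],[1,0,0,-0.03,0,0,0],[1,0.03,-0.02,0,0,0,0],[1,0.03,-0.02,0,0,0,0],[1,0.03,0,0,0,0,0],[1,0,0,0,0,0,0],[1,0,0,0,0,0,0]]]' | tr '\n' ' '
python3 - <<'E'
from m import *
o=[]
for n,s in(("top",(slice(150,250),slice(245,345))),("side",(slice(110,210),slice(230,330)))):
    p=grab_frame(n); o.append(cv2.resize(p["image"][s],(400,400),interpolation=cv2.INTER_CUBIC))
    if n=="side":
        W=cloud(p); ok=p["range_z"]>0; x,y,z=W[...,0],W[...,1],W[...,2]
        P=W[ok&(x>.445)&(x<.57)&(abs(y-.09)<.06)&(z>.06)&(z<.085)]; k=np.polyfit(P[:,0],P[:,1],1); print(len(P),k[0],np.polyval(k,[.49,.59,.638]))
cv2.imwrite("pics/c2.png",cv2.cvtColor(np.hstack(o),cv2.COLOR_RGB2BGR))
E
```

```text
clock: 15.1 position: [0.4931, 0.0537, 0.1388] tool_rot: [3.141, 0.0, -3.118] force: [0.2, 0.2, 0.7] grip_width: 0.0001 finger_force: 0.0 392 0.015800717069340144 [0.0915 0.0931 0.0938]
```

View pics/c2.png

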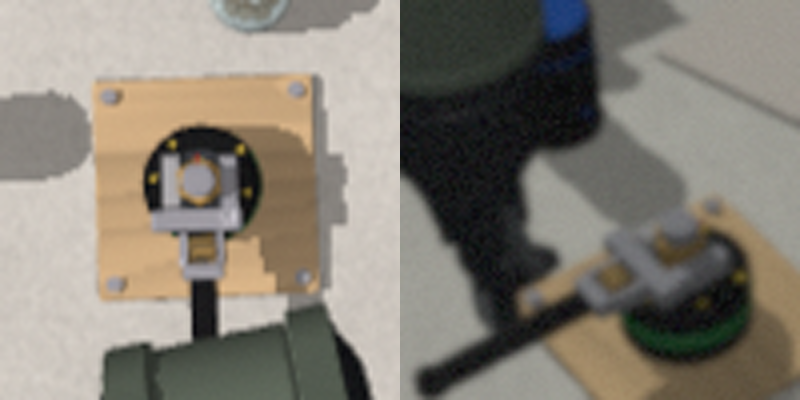

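```bash
python3 -m creep '[[[1,0,0,-0.0,0,0,0],[1,0,0,0.03,0,0,0],[1,0,0,0.03,0,0,0],[1,0,0,0.024,0,0,0],[1,0,0.005,0,0,0,0],[1,0,0.003,0,0,0,0],[1,0,0.002,0,0,0,0],[1,0,0,0,0,0,0]]]' | tr '\n' ' ';echo
for i in 1 2 3; do python3 -m creep '[[[1,0,0.001,0,0,0,0],[1,0,0.001,0,0,0,0]]]' | tr '\n' ' ';echo; done
```

```text
clock: 16.0 position: [0.4936, 0.0643, 0.0558] tool_rot: [3.141, 0.002, -3.117] force: [0.5, -1.0, 0.5] grip_width: 0.0001 finger_force: 0.0 
clock: 16.2 position: [0.4931, 0.0657, 0.0552] tool_rot: [3.141, 0.001, -3.118] force: [0.1, -0.4, 0.3] grip_width: -0.0004 finger_force: 0.0 
clock: 16.4 position: [0.4928, 0.0677, 0.0548] tool_rot: [3.142, 0.0, -3.118] force: [0.4, 0.8, 0.0] grip_width: -0.0002 finger_force: 0.0 
clock: 16.6 position: [0.4927, 0.0697, 0.0547] tool_rot: [-3.142, -0.0, -3.118] force: [-0.4, 0.9, -0.1] grip_width: 0.0003 finger_force: 0.0
```

```bash
for i in 1 2 3 4 5; do python3 -m creep '[[[1,0,0.001,0,0,0,0],[1,0,0.001,0,0,0,0]]]' | tr '\n' ' ';echo; done
```

```text
clock: 16.8 position: [0.4927, 0.0717, 0.0547] tool_rot: [-3.142, -0.0, -3.118] force: [-0.1, 0.3, -0.2] grip_width: 0.0 finger_force: 0.0 
clock: 17.0 position: [0.4926, 0.0735, 0.0547] tool_rot: [-3.141, -0.0, -3.118] force: [-0.8, -1.6, 1.0] grip_width: -0.0001 finger_force: 0.9 
clock: 17.2 position: [0.4925, 0.0756, 0.0547] tool_rot: [-3.141, -0.0, -3.118] force: [-1.3, -1.8, 0.0] grip_width: -0.0001 finger_force: 1.0 
clock: 17.4 position: [0.4924, 0.0777, 0.0547] tool_rot: [-3.141, -0.0, -3.118] force: [-1.0, -1.5, 0.3] grip_width: -0.0003 finger_force: 1.0 
clock: 17.6 position: [0.4924, 0.0797, 0.0547] tool_rot: [-3.142, -0.0, -3.118] force: [-2.8, -2.0, -0.6] grip_width: 0.0 finger_force: 1.0
```

```bash
for i in 1 2; do python3 -m creep '[[[1,0.0008,0.005,0,0,0,2],[1,0.0008,0.005,0,0,0,2],[1,0.0008,0.005,0,0,0,2],[1,0.0008,0.005,0,0,0,2],[1,0.0008,0.005,0,0,0,2]]]' | tr '\n' ' ';echo; done
```

```text
clock: 18.1 position: [0.4901, 0.1051, 0.0548] tool_rot: [3.141, 0.001, 2.989] force: [0.6, -2.3, -0.6] grip_width: 0.0001 finger_force: 0.9 
clock: 18.6 position: [0.4916, 0.1303, 0.0548] tool_rot: [3.141, 0.001, 2.815] force: [1.2, -2.1, -0.6] grip_width: 0.0001 finger_force: 0.9
```

```bash
cat > w.py <<'E'
from m import *
p=grab_frame("side"); W=cloud(p); ok=p["range_z"]>0; x,y,z=W[...,0],W[...,1],W[...,2]
r=np.hypot(x-.636,y-.0958)
m=ok&(r>.08)&(r<.175)&(z>.065)&(z<.08)&(x<.6)&(p["image"].sum(-1)<200)
P=W[m]; a=np.arctan2(P[:,1]-.0958,.636-P[:,0]); print("wrench",len(P),np.median(a),np.std(a))
s=observe(); d=s["position"]-[.638,.097,0]; print("tcp angle",np.arctan2(d[1],-d[0]), "r",np.hypot(d[0],d[1]),s["force"],s["position"])
E
python3 w.py
```

```text
wrench 169 0.34365012913584747 0.08055385433305727
tcp angle 0.2300565249150283 r 0.1502668420180894 [ 0.3914 -0.2874 -0.0796] [0.4917 0.1313 0.0548]
```

```bash
python3 -m creep '[[[1,0.0008,0.005,0,0,0,2],[1,0.0008,0.005,0,0,0,2],[1,0.0008,0.005,0,0,0,2],[1,0.0004,0.0025,0,0,0,1],[1,0,0,0,0,0,0]]]' | tr '\n' ' ';echo
for i in 1 2 3; do python3 -m creep '[[[1,0.0002,0.00125,0,0,0,0.5],[1,0.0002,0.00125,0,0,0,0.5]]]' | tr '\n' ' ';echo; done
```

```text
clock: 19.15 position: [0.495, 0.1477, 0.0547] tool_rot: [3.141, 0.0, 2.695] force: [-0.2, 0.3, 0.5] grip_width: 0.0001 finger_force: 0.1 
clock: 19.35 position: [0.4956, 0.1495, 0.0547] tool_rot: [-3.141, -0.0, 2.676] force: [-0.6, -2.3, -0.0] grip_width: -0.0001 finger_force: 0.9 
clock: 19.55 position: [0.4965, 0.1521, 0.0547] tool_rot: [-3.142, 0.0, 2.659] force: [-0.4, -2.0, -0.1] grip_width: 0.0001 finger_force: 0.8 
clock: 19.75 position: [0.4973, 0.1546, 0.0547] tool_rot: [-3.142, 0.0, 2.641] force: [-1.1, -3.1, 0.4] grip_width: 0.0001 finger_force: 0.8
```

```bash
for i in 1 2 3; do python3 -m creep '[[[1,0.0002,0.00125,0,0,0,0.5],[1,0.0001,0.0006,0,0,0,0.25]]]' | tr '\n' ' ';echo; done
```

```text
clock: 19.95 position: [0.4979, 0.1565, 0.0547] tool_rot: [-3.142, 0.0, 2.628] force: [0.2, -1.8, 0.5] grip_width: -0.0005 finger_force: 0.8 
clock: 20.15 position: [0.4986, 0.1582, 0.0547] tool_rot: [3.142, 0.0, 2.615] force: [0.2, -2.0, -0.2] grip_width: -0.0 finger_force: 0.8 
clock: 20.35 position: [0.4992, 0.16, 0.0547] tool_rot: [-3.142, -0.0, 2.602] force: [-0.8, -1.7, 0.2] grip_width: 0.0 finger_force: 0.8
```

```bash
for i in 1 2 3; do python3 -m creep '[[[1,0.0001,0.0006,0,0,0,0.25],[1,0.0001,0.0006,0,0,0,0.25]]]' | tr '\n' ' ';echo; done; python3 w.py
```

```text
clock: 20.55 position: [0.4997, 0.161, 0.0547] tool_rot: [3.142, 0.0, 2.593] force: [-0.2, -1.4, -0.9] grip_width: 0.0001 finger_force: 0.8 
clock: 20.75 position: [0.5001, 0.162, 0.0547] tool_rot: [-3.141, -0.0, 2.585] force: [-0.6, -3.0, 0.1] grip_width: -0.0002 finger_force: 1.3 
clock: 20.95 position: [0.5006, 0.1631, 0.0547] tool_rot: [-3.141, 0.0, 2.576] force: [0.1, -3.6, 1.0] grip_width: 0.0 finger_force: 1.7 
wrench 161 0.5578865139042337 0.08850543012406474
tcp angle 0.4487942513445596 r 0.15251779526392195 [-0.1754 -3.9321  0.1981] [0.5006 0.1632 0.0547]
```

```bash
for i in 1 2; do python3 -m creep '[[[1,0.0001,0.0006,0,0,0,0.25],[1,0,0,0,0,0,0]]]' | tr '\n' ' ';echo; done; python3 -m creep '[[[1,0,0,0,0,0,0],[1,0,0,0,0,0,0]]]' | tr '\n' ' '
```

```text
clock: 21.2 position: [0.5009, 0.1637, 0.0547] tool_rot: [-3.141, 0.0, 2.572] force: [-0.3, -4.3, 0.6] grip_width: 0.0 finger_force: 1.7 
clock: 21.4 position: [0.5011, 0.1643, 0.0547] tool_rot: [-3.142, 0.0, 2.567] force: [0.3, -4.5, -0.6] grip_width: -0.0003 finger_force: 1.9 
clock: 21.6 position: [0.5011, 0.1643, 0.0547] tool_rot: [-3.142, 0.0, 2.568] force: [0.6, -4.3, -0.0] grip_width: -0.0002 finger_force: 1.9
```

```bash
python3 -m creep '[[[1,0,-0.002,0,0,0,0],[1,0,-0.01,0,0,0,0],[1,0,-0.02,0,0,0,0],[1,0,0,0,0,0,0],[1,0,0,-0.04,0,0,0],[1,0,0,-0.04,0,0,0],[1,0.03,-0.03,-0.02,0,0,0],[1,0.03,-0.03,0,0,0,0],[1,0,-0.03,0,0,0,0],[1,0,0,0,0,0,0]]]' | tr '\n' ' '
python3 - <<'E'
from m import *
o=[]
for n,s in(("top",(slice(150,250),slice(245,345))),("side",(slice(100,200),slice(230,330)))):
    p=grab_frame(n); o.append(cv2.resize(p["image"][s],(400,400),interpolation=cv2.INTER_CUBIC))
cv2.imwrite("pics/c3.png",cv2.cvtColor(np.hstack(o),cv2.COLOR_RGB2BGR))
E
python3 w.py
```

```text
clock: 22.6 position: [0.382, 0.0926, 0.1551] tool_rot: [3.142, -0.001, 2.567] force: [-0.7, 1.1, 0.7] grip_width: -0.0 finger_force: 0.0 wrench 194 0.5769154683148148 0.0409489464815171
tcp angle -0.008104789168233442 r 0.2530318248453167 [ 0.7844  0.7581 -0.148 ] [0.385  0.0949 0.1549]
```

View pics/c3.png

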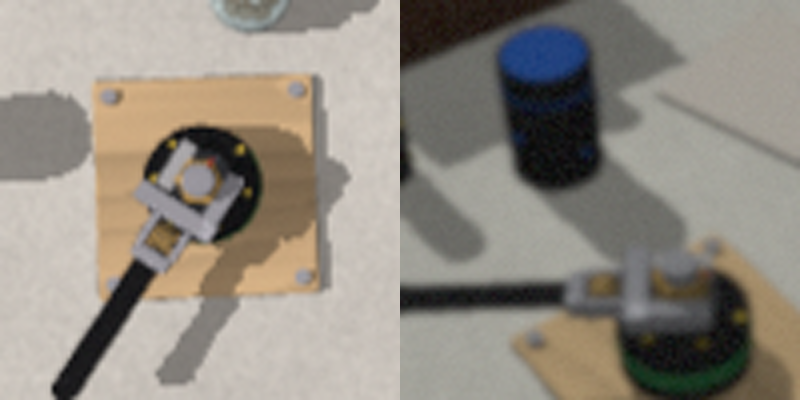

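```bash
python3 -m creep '[[[1,0,0,0,0,0,0],[1,0,0,0,0,0,0],[1,0,0,0,0,0,0]]]' | tr '\n' ' '; python3 -c "from workcell import *; print(job_done())"
```

```text
clock: 23.05 position: [0.3846, 0.0946, 0.1545] tool_rot: [-3.141, -0.0, 2.568] force: [0.1, -0.1, 0.9] grip_width: -0.0002 finger_force: 0.0 the job is handed in; nothing more can be done
None
```

I handed the job in at about 23 s, and no verdict came back. The jaw was rolled snug with light worm strokes (13 N at most in the readings), the nut was tightened until the push reached about 4.5 N at roughly 0.6 rad, and the arm is clear of everything.

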